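# Slide a board pallet under the height-check bridge

### The job

Without gripping or lifting it, push the black pallet that carries the green circuit board flat along the bench, under the low bridge of the inspection gate, until its front edge is fully home against the stop; push only on the pallet itself and keep the fingers off the board and its metal can. Then press the start button on the box behind the stop right down and let go. Leave the other things on the bench where they are.

Things in the scene. Friction and masses are not known exactly. Their poses are not given: they have to be found in the camera images.
- pallet: Black flat pallet, loose on the bench: 160 long (own x) x 90 wide (own y) x 12 mm thick, about 0.36 kg with its board; sliding takes a few newtons. Origin at the centre of its underside, z up. Its +x end is the front, which enters the gate first. It starts before the gate's mouth, up to 40 mm out of line and turned up to 17 degrees.
- pallet_tail (a point): Middle of the pallet's tail edge face (its rear end, 80 mm behind its centre), 6 mm above the bench; axes as the pallet's. The tail face is 90 mm wide and 12 mm high.
- board: Green circuit board fixed on the pallet, 100 x 70 x 2 mm; origin at the centre of its underside, 20 mm ahead of the pallet's centre, 12 mm above the bench. At its middle a metal shield can 34 x 30 mm, its top 24 mm above the bench. Fingers must not touch the board or the can.
- gate_home (a point): Point on the bench in the fixed aluminium gate, where the pallet's origin lies when fully home, with the same axes: x is the direction in which the pallet slides, z up. Guide walls 28 mm high from x = -30 to +80 mm leave a channel 97 mm wide (outer faces at y = +-71 mm). When home, the pallet's tail is at x = -80 mm, 14 mm outside the lead-ins.
- gate_mouth (a point): Middle of the gate's mouth, on the bench, 66 mm before gate_home; axes as gate_home. Flared steel lead-in plates 20 mm high start here, about 129 mm apart, and narrow to the 97 mm channel 36 mm farther in.
- bridge (a point): Middle of the underside of the bridge bar, 28 mm above the bench. The bar is 60 mm deep along the slide (x) and spans the channel; its top is 40 mm above the bench, a small black sensor head on it reaches 50 mm.
- stop (a point): Middle of the face of the steel stop bar, 80 mm beyond gate_home, 6 mm above the bench; axes as gate_home. The bar is 22 mm high. Behind it stands the grey start box, 80 x 100 mm, 40 mm high, its centre 58 mm beyond this face.
- start_top (a point): Centre of the top of the start button, a black button 30 mm across on top of the start box behind the stop, pressed straight down.
- start (a joint): Start button: 0 released, 0.006 m fully down; it springs back, and takes 5 N to press fully.
- jar: Small clear jar with a white cap, 48 mm across, 55 mm high; origin at the centre of its underside. Leave alone.
- module: Stray black radio module, 30 x 24 x 9 mm, lying on the bench beside the gate; origin at the centre of its underside. Leave alone.
- driver: Small screwdriver, 160 mm long, lying on the bench; origin near its middle, on its underside. Leave alone.
- spool: Spool of solder, 56 mm across, 40 mm high, standing on end beside the start box; origin at the centre of its underside. Leave alone.
- tub: Shallow white tub, 72 mm across, 22 mm high; origin at the centre of its underside. Leave alone.
- lid_cap: White screw lid, 76 mm across, 10 mm high, lying flat; origin at the centre of its underside. Leave alone.
- syringe: Flux syringe, about 145 mm long, 20 mm thick, lying on the bench; origin near its middle, on the bench. Leave alone.
Mind the look-alikes: they are no part of the job. Several things look just like the pallet: the one meant starts farthest to the robot's left.

How it is judged:
By the outcome, as a careful person would: the job done as asked, in the order asked, and still so for the second after the job is handed in, with the robot touching nothing.
It also fails if it takes over 64 s, if anything falls off the work surface, if the arm or the gripper's body presses on something with over 40 N, if the wrist force passes 120 N, or if a joint passes its speed limit or range.

### The arm

A 6-joint arm with a two-finger parallel gripper is mounted at the origin on the work surface. World frame = base frame: x ahead of the robot, y to its left, z up, the work surface at z = 0. Lengths are in m, angles in degrees, forces in N, time in s.
With the tool pointing down it reaches from about 0.375 to 0.9 m from the base axis. Payload 3.1 kg.
Tool frame: the origin (TCP) lies between the finger pads; the fingertips stand bot.tip_extent ahead of it and the grasp point (between the pads) lies 2 mm behind it (bot.tip_extent is the distance from the TCP to the fingertips, in m); z points along the fingers, y is the direction in which the jaws open and shut (so a half turn about z gives the same grasp; the last joint's range is limited). The gripper opens to 87 mm and grips with 3 to 60 N. Pads are 19 mm wide; open, the fingers measure 117 mm over their backs; the gripper's body (75 mm by 190 mm) begins 51 mm behind the grasp point.
Start: joints at [-79.899, 30.224, 82.088, -0, 67.689, -10.227], TCP at [0.217, -0.586, 0.24] pointing down, gripper open.
Joint ranges: [-176.69, 176.69], [-43.24, 126.21], [12.49, 139.97], [-82, 262], [0, 151.66], [-163.58, 163.58]. Speed limits (degrees/s): [159.86, 159.86, 180, 180, 180, 180].

### API

Orientations are given as a 3x3 rotation matrix whose columns are the frame's x, y, z axes.
In Python, from rig import bot, imaging, recognise, masks_of, mark_of gives the robot as it stands.
- The arm moves only by the tool send_rows, never from a script. Its argument "plan" is a list that holds one entry, the list of rows, each a list of 5 numbers: the shift along the world's x, y, z normalised to -1 to 1, where 1 is 0.03 m, then the turn about the world's z normalised to -1 to 1, where 1 is 0.1 rad, then the closure, from -1 (fully open) to 1 (shut). A call has 1 to 20 rows; each row shifts and turns the commanded pose from where the row before left it; what a row does not reach is not made up. A row lasts 1/10 s, in which the tool goes at most 50 mm and 8.59 degrees, less where a joint would pass 70% of its speed; a pose out of reach is approached as far as the arm can. A call with a number of a shift or a turn outside -1 to 1 is refused whole. A call with a gripper value outside its range is refused whole. The fingers move at their own pace and stop on an object; the grip force is fixed at half the most. Time passes only in rows, so rows that do not move let the fingers close. It gives the time, the measured TCP pose, the force and the opening at its end, in the units of the state.
- bot.read_state(): the state, without advancing time (a new reading comes with each control period).
- imaging.capture(name): name is "scene" or "top" or "wrist"; returns a dict with "img" (384x512x3 uint8, blue, green, red), "mtx" (3x3 intrinsics, pixels), "distortion" ([k1, k2, p1, p2, k3] as OpenCV has them; the pictures are not rectified), "pose" (4x4, takes a point from camera to world coordinates); the wrist camera has in their place "T_tool_cam" (4x4, takes a point from camera to tool coordinates, whose origin is the TCP and whose axes are the flange's). Camera axes: x right, y down, z forward; pixel columns grow to the right and rows downward; lengths in m; the calibration is good to about 2 mm. A picture is of the moment at which its call begins: read the wrist's pose just before it. There is no depth.
- bot.hand_in(): hands the job in, once; it reports no verdict.
Trained networks look in the newest picture that a camera, given by its name, has taken for a name from the list of things; names that differ only in an ending like _2 or _b are one class to them, and where a whole thing is asked for, a point or a joint stands for the part that bears it (a point fixed in the world has none). Each returns a list of dicts, best first, with "conf" (0 to 1); they miss things now and then, are a little off and sometimes report something else, mostly with a low value. They report only what shows in the picture. A call takes as long as a camera call. They do not tell look-alikes from the thing itself.
- recognise(camera, target): "at" ([x, y, z] in m, in world coordinates, good to about 4 mm: the middle of the surface that is visible of it).
- masks_of(camera, target): "region" (384x512 bool, what is visible of it).
- mark_of(camera, target): "at" ([x, y, z] in m, in world coordinates, good to about 4 mm: a listed point, or the origin of a listed thing).
The state is a dict: "time_s": time; "joint_positions": joint angles; "qvel": joint speeds; "tau": joint torques, N m; "position": TCP position; "tcp_rot": TCP orientation; "force": force on the tool from outside, world axes, zero at the start; "moment": the same for the moment, N m; "opening": opening from 0.0 (shut) to 1.0 (fully open).
Only numpy, scipy, OpenCV 4.12 (cv2) and the standard library are available. Lean on these libraries where they do the work, as an engineer would, in place of code of your own. Each camera call takes 0.05 s, during which the arm holds its last target.

## Working session

There is one attempt and no reset: what is moved stays moved. The work goes in short steps, Python scripts to look and compute and a tool call to move; the robot and the scene stay as the last step left them, time stands still between calls to the robot, and variables do not carry over. Pictures are saved under pics/ and viewed, and the job is handed in when it is done.

Besides the shell and the picture viewer there is one more tool, called after "Emit:" in YAML: its name, and indented under it one key for each argument. send_rows: Moves the arm, as the interface text tells. Its arguments: {"type":"object","properties":{"plan":{"type":"array"}},"required":["plan"]}

```bash
mkdir -p pics; ls
python3 - <<'E'
from rig import bot, imaging, recognise, masks_of, mark_of
import cv2
print(bot.read_state()); print(bot.tip_extent)
for n in ["scene","top"]:
    c=imaging.capture(n); cv2.imwrite(f"pics/{n}0.png",cv2.resize(c["img"],(768,576)))
    for t in ["pallet","pallet_tail","board","gate_home","gate_mouth","bridge","stop","start_top"]:
        print(n,t,[(round(d["conf"],2),[round(float(v),4) for v in d["at"]]) for d in mark_of(n,t)[:5]])
E
```

```text
pics
{'time_s': 0.0, 'joint_positions': array([-7.99006345e+01,  3.02780886e+01,  8.21555507e+01, -1.81080211e-03,
        6.76898842e+01, -1.02274537e+01]), 'qvel': array([ 0.00843163, -0.04577655,  0.0042718 , -0.01290225, -0.03905424,
       -0.06868786]), 'tau': array([-1.20392549e-03, -4.40050864e+01, -1.76591563e+01,  6.32253173e-02,
        5.84886339e-02, -1.75032460e-04]), 'position': array([ 0.21700356, -0.58537864,  0.23858565]), 'tcp_rot': array([[ 9.37722330e-01,  3.47385471e-01, -4.06833643e-04],
       [ 3.47385529e-01, -9.37720007e-01,  2.11735865e-03],
       [ 3.54043586e-04, -2.12682261e-03, -9.99997676e-01]]), 'force': array([ 0.49124312, -0.4002913 , -0.46209373]), 'moment': array([-0.01645395,  0.02142313,  0.02221223]), 'opening': 1.0018450332868667}
0.017
scene pallet [(0.83, [0.1832, -0.3248, 0.0006]), (0.69, [0.5744, -0.1217, 0.0039]), (0.69, [0.427, -0.3754, 0.0013]), (0.57, [0.3875, -0.2171, -0.0009]), (0.56, [0.388, -0.5252, 0.0014])]
scene pallet_tail [(0.9, [0.5608, -0.2035, 0.0045]), (0.85, [0.2177, -0.2583, 0.0076]), (0.77, [0.4177, -0.6013, 0.008]), 
[... 536 characters left out ...]
1, -0.0003]), (0.76, [0.3845, -0.2193, 0.0047]), (0.65, [0.5431, 0.099, -0.0058])]
top pallet_tail [(0.78, [0.4666, -0.2289, 0.0065]), (0.77, [0.4172, -0.6011, 0.0096]), (0.71, [0.4042, 0.3525, 0.0041]), (0.57, [0.5629, -0.1999, 0.0078])]
top board [(0.69, [0.3597, -0.2172, 0.0104]), (0.64, [0.3833, -0.5077, 0.0134]), (0.63, [0.5766, -0.0985, 0.0134]), (0.27, [0.3916, 0.2193, -0.0037])]
top gate_home [(0.77, [0.5438, 0.0979, -0.0062]), (0.36, [0.432, -0.3714, 0.0002])]
top gate_mouth []
top bridge [(0.63, [0.5475, 0.1208, 0.0285])]
top stop [(0.78, [0.5392, 0.1831, 0.0054])]
top start_top [(0.61, [0.5286, 0.2401, 0.0617]), (0.49, [0.5671, -0.1979, 0.0052]), (0.35, [0.5431, 0.0977, -0.0024])]
```

View pics/scene0.png

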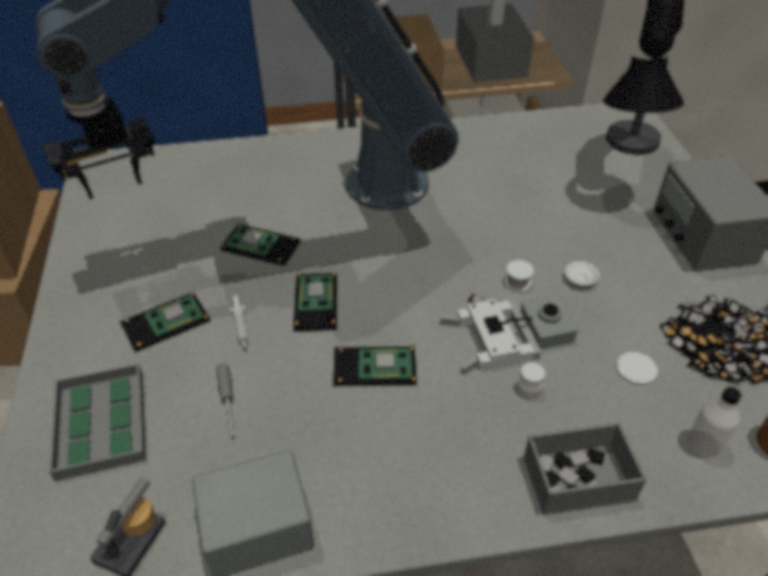

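View pics/top0.png

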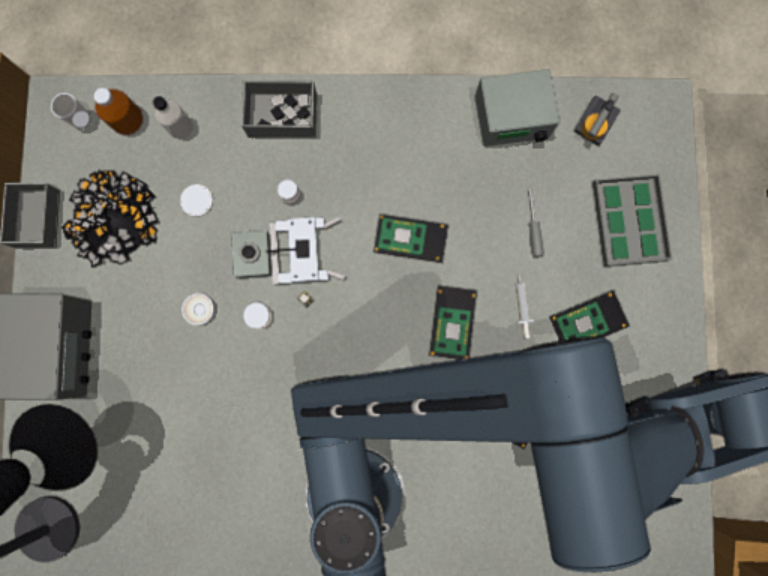

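Run:
```python
from rig import bot, imaging, recognise, masks_of, mark_of
import cv2,numpy as np
np.set_printoptions(precision=4,suppress=True)
c=imaging.capture("wrist"); print(c["T_tool_cam"],c["mtx"],c["distortion"]); cv2.imwrite("pics/w0.png",c["img"])
c=imaging.capture("top"); print(c["mtx"],c["distortion"],c["pose"])
cv2.imwrite("pics/top1.png",cv2.resize(c["img"][120:220,140:310],(800,470),interpolation=cv2.INTER_CUBIC))
```

```text
[[-0.0001 -0.9698 -0.2441  0.0662]
 [ 1.      0.     -0.0003  0.0002]
 [ 0.0003 -0.2441  0.9698 -0.1456]
 [ 0.      0.      0.      1.    ]] [[305.6361   0.     252.8579]
 [  0.     305.6361 194.0368]
 [  0.       0.       1.    ]] [0.0196 0.     0.     0.     0.    ]
[[424.825    0.     257.0647]
 [  0.     424.825  192.9181]
 [  0.       0.       1.    ]] [-0.0544  0.      0.      0.      0.    ] [[ 0.0053 -0.9936  0.1128  0.2938]
 [-1.     -0.0055 -0.0008 -0.0659]
 [ 0.0014 -0.1128 -0.9936  1.4368]
 [ 0.      0.      0.      1.    ]]
```

View pics/top1.png

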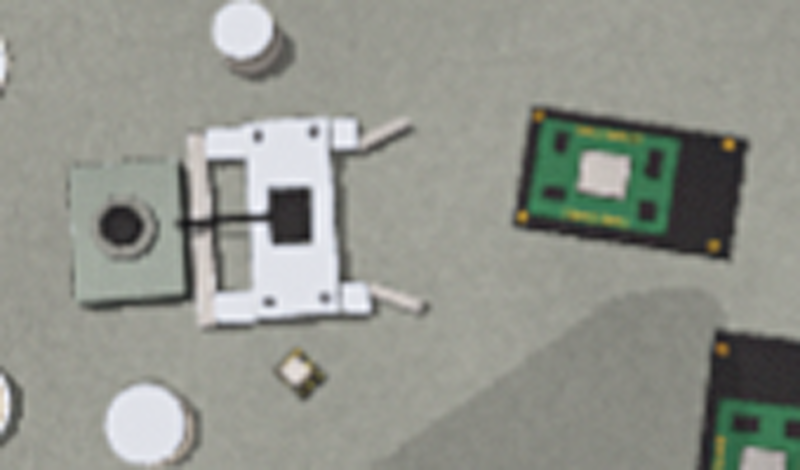

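View pics/w0.png

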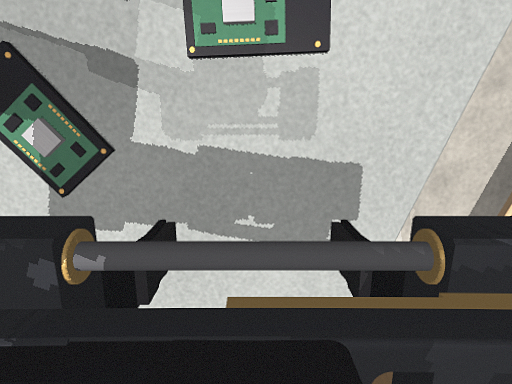

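Emit:
send_rows:
  plan:
    - [[0.683,0.677,0,0.64,0],[0.683,0.677,0,0.64,0],[0.683,0.677,0,0.64,0],[0.683,0.677,0,0.64,0],[0.683,0.677,0,0.64,0],[0.683,0.677,0,0.64,0],[0.683,0.677,0,0.64,0],[0.683,0.677,0,0.64,0],[0.683,0.677,0,0.64,0],[0.683,0.677,0,0.64,0],[0.683,0.677,0,0.64,0],[0.683,0.677,0,0.64,0],[0.683,0.677,0,0.64,0],[0.683,0.677,0,0.64,0],[0.683,0.677,0,0.64,0],[0.683,0.677,0,0.64,0],[0,0,0,0,0],[0,0,0,0,0],[0,0,0,0,0]]

```text
time_s: 2.9
position: [0.5445, -0.2616, 0.2395]
tcp_rot: [[0.192, 0.981, -0.0], [0.981, -0.192, -0.0], [-0.0, -0.0, -1.0]]
force: [-0.4, 0.2, -0.4]
opening: 0.496
```

```bash
cat > h.py <<'E'
from rig import bot, imaging, recognise, masks_of, mark_of
import cv2,numpy as np
np.set_printoptions(precision=4,suppress=True)
def cap(n):
    s=bot.read_state(); c=imaging.capture(n)
    if n=="wrist":
        T=np.eye(4);T[:3,:3]=s["tcp_rot"];T[:3,3]=s["position"];c["pose"]=T@c["T_tool_cam"]
    return c
def px2w(c,uv,z):
    p=cv2.undistortPoints(np.array(uv,float).reshape(-1,1,2),c["mtx"],c["distortion"]).reshape(-1,2)
    d=np.c_[p,np.ones(len(p))]@c["pose"][:3,:3].T;o=c["pose"][:3,3]
    return o+d*((z-o[2])/d[:,2])[:,None]
def w2px(c,P):
    Ti=np.linalg.inv(c["pose"]);r,_=cv2.Rodrigues(Ti[:3,:3])
    return cv2.projectPoints(np.array(P,float).reshape(-1,1,3),r,Ti[:3,3],c["mtx"],c["distortion"])[0].reshape(-1,2)
def yaw(s): return np.degrees(np.arctan2(s["tcp_rot"][1,0],s["tcp_rot"][0,0]))
E
python3 - <<'E'
from h import *
s=bot.read_state();print(s["time_s"],s["position"],yaw(s),s["opening"],s["force"])
c=cap("wrist");cv2.imwrite("pics/w1.png",cv2.resize(c["img"],(768,576)))
c=cap("top");cv2.imwrite("pics/t2.png",c["img"])
E
```

```text
2.9 [ 0.5445 -0.2616  0.2395] 78.94869613731453 0.4960944258901984 [-0.3768  0.1748 -0.4308]
```

View pics/w1.png

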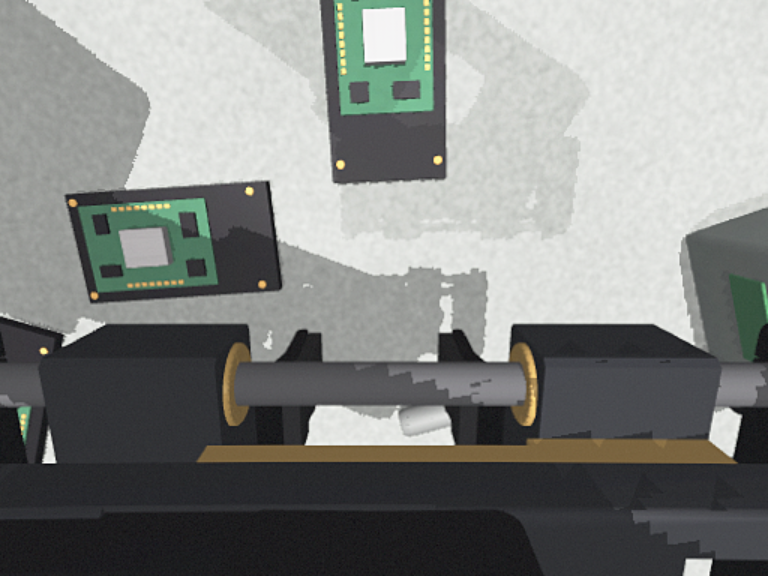

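Emit:
send_rows:
  plan:
    - [[0,0.7,0.6,0,0],[0,0.7,0.6,0,0],[0,0.7,0.6,0,0],[0,0.7,0.6,0,0],[0,0.7,0.6,0,0],[0,0.7,0.6,0,0],[0,0.7,0.6,0,0],[0,0.7,0,0,0],[0,0,0,0,0],[0,0,0,0,0],[0,0,0,0,0]]

```text
time_s: 4.1
position: [0.5447, -0.0942, 0.3651]
tcp_rot: [[0.192, 0.981, -0.001], [0.981, -0.192, -0.0], [-0.0, -0.001, -1.0]]
force: [0.1, 0.7, -0.1]
opening: 0.499
```

Run:
```python
from h import *
s=bot.read_state();print(s["time_s"],s["position"],yaw(s))
c=cap("wrist");cv2.imwrite("pics/w2.png",cv2.resize(c["img"],(768,576)));cv2.imwrite("pics/w2raw.png",c["img"]);np.save("w2pose.npy",c["pose"])
for t in ["pallet","pallet_tail","board","gate_home","gate_mouth","bridge","stop","start_top"]:
  print(t,[(round(d["conf"],2),np.array(d["at"]).round(4)) for d in mark_of("wrist",t)[:3]])
```

```text
4.1 [ 0.5447 -0.0942  0.3651] 78.9200286431112
pallet [(0.91, array([ 0.5792, -0.1245, -0.0004])), (0.74, array([ 0.3853, -0.2176,  0.0014]))]
pallet_tail [(0.84, array([ 0.5612, -0.2039,  0.0054])), (0.63, array([ 0.463 , -0.2306,  0.0068]))]
board [(0.59, array([ 0.5786, -0.1036,  0.0085])), (0.54, array([ 0.3655, -0.215 ,  0.012 ]))]
gate_home [(0.61, array([ 0.5436,  0.099 , -0.0016]))]
gate_mouth []
bridge [(0.63, array([0.541 , 0.1233, 0.0259]))]
stop []
start_top []
```

View pics/w2.png

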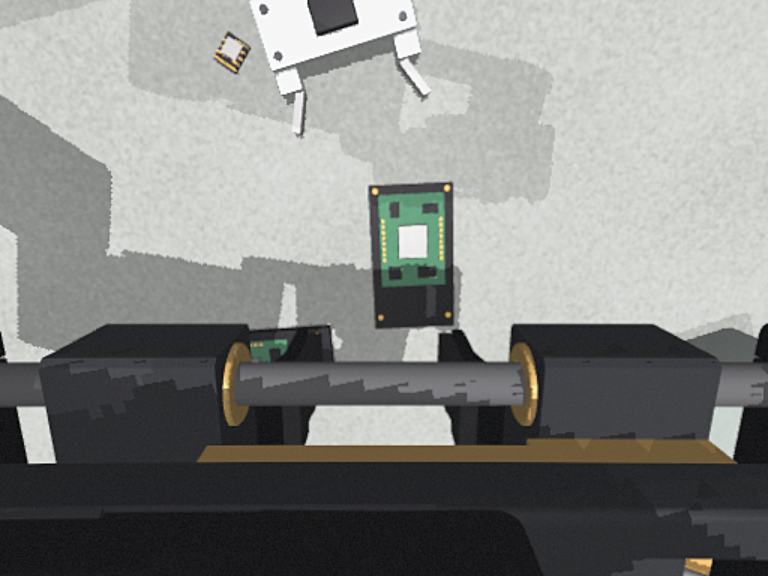

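Run:
```python
import cv2
i=cv2.imread("pics/w2raw.png")
cv2.imwrite("pics/z1.png",cv2.resize(i[115:225,230:320],None,fx=5,fy=5,interpolation=cv2.INTER_CUBIC))
cv2.imwrite("pics/z2.png",cv2.resize(i[0:95,150:300],None,fx=5,fy=5,interpolation=cv2.INTER_CUBIC))
```

```text
(no output)
```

View pics/z1.png

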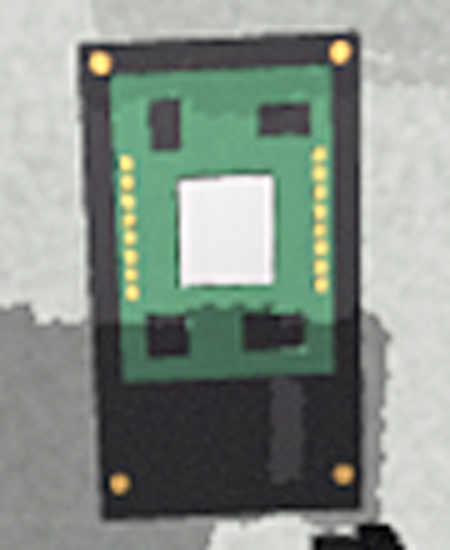

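View pics/z2.png

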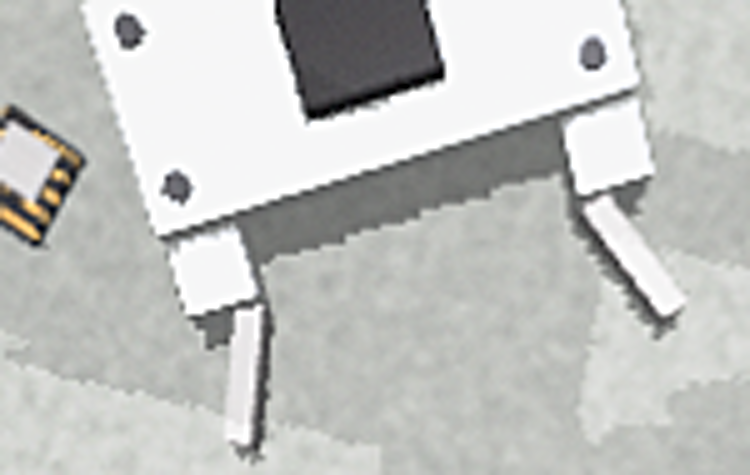

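Run:
```python
from h import *
c=cap("wrist");assert abs(c["pose"]-np.load("w2pose.npy")).max()<2e-3
a=np.array
z1=a([(80,45),(358,33),(360,508),(104,518)])/5+a([230,115])-.4
P=px2w(c,z1,.012);print(P)
F=(P[0]+P[1])/2;T=(P[2]+P[3])/2
print("len",np.linalg.norm(F-T),np.linalg.norm(P[0]-P[1]),np.linalg.norm(P[2]-P[3]),"c",(F+T)/2,"tail",T,"yaw",np.degrees(np.arctan2(*(F-T)[[1,0]])))
g=lambda p,z:px2w(c,a(p)/5+a([150,0])-.4,z)
B=g([(160,238),(638,90),(82,5)],.04);d=B[1]-B[0];print("bridge front",B,np.linalg.norm(d),"slide yaw",np.degrees(np.arctan2(d[1],d[0]))+90, np.degrees(np.arctan2(*(B[2]-B[0])[[1,0]])))
W=g([(255,297),(187,318),(582,195),(653,175)],.028);print("wall ends",W,"inner gap",np.linalg.norm(W[0]-W[2]),"outer",np.linalg.norm(W[1]-W[3]))
d=W[3]-W[1];print(np.degrees(np.arctan2(d[1],d[0]))+90)
L=g([(252,446),(228,440),(660,318),(685,303)],.02);print("lead tips",L,np.linalg.norm(L[0]-L[2]),np.linalg.norm(L[1]-L[3]));d=L[2]-L[0]
print(np.degrees(np.arctan2(d[1],d[0]))+90)
```

```text
[[ 0.5442 -0.036   0.012 ]
 [ 0.6315 -0.0492  0.012 ]
 [ 0.608  -0.2059  0.012 ]
 [ 0.5211 -0.1927  0.012 ]]
len 0.15844090972894634 0.08829251921895453 0.08783597121813422 c [ 0.5762 -0.121   0.012 ] tail [ 0.5646 -0.1993  0.012 ] yaw 81.54722671460236
bridge front [[0.4769 0.0843 0.04  ]
 [0.6158 0.0954 0.04  ]
 [0.4707 0.1443 0.04  ]] 0.1392651569415429 slide yaw 94.5608258501931 95.95525024809693
wall ends [[0.4982 0.0667 0.028 ]
 [0.4773 0.065  0.028 ]
 [0.5969 0.0751 0.028 ]
 [0.6178 0.0763 0.028 ]] inner gap 0.09905030009359522 outer 0.14095462154501548
94.63067666945591
lead tips [[0.4865 0.0278 0.02  ]
 [0.4797 0.0309 0.02  ]
 [0.6143 0.0397 0.02  ]
 [0.6223 0.0423 0.02  ]] 0.1284123516657604 0.1430535207909299
95.30796446108774
```

Emit:
send_rows:
  plan:
    - [[0.7,0.11,0,0.26,1],[0.7,0.11,0,0.26,1],[0.7,0.11,0,0.26,1],[0.7,0.11,0,0.26,1],[0.7,0.11,0,0.26,1],[0.7,0.11,0,0.26,1],[0,0,-0.8,0,1],[0,0,-0.8,0,1],[0,0,-0.8,0,1],[0,0,-0.8,0,1],[0,0,-0.8,0,1],[0,0,-0.8,0,1],[0,0,-0.8,0,1],[0,0,-0.8,0,1],[0,0,-0.8,0,1],[0,0,-0.8,0,1],[0,0,-0.8,0,1],[0,0,-0.8,0,1],[0,0,0,0,1],[0,0,0,0,1]]

```text
time_s: 6.6
position: [0.6711, -0.0733, 0.0774]
tcp_rot: [[0.036, 0.999, -0.001], [0.999, -0.036, 0.0], [0.0, -0.001, -1.0]]
force: [-0.9, -0.3, -0.2]
opening: 0.004
```

Run:
```python
from h import *
s=bot.read_state();print(s["time_s"],s["position"],yaw(s),s["opening"],s["force"],s["joint_positions"])
c=cap("wrist");cv2.imwrite("pics/w3.png",cv2.resize(c["img"],(768,576)))
c=cap("top");cv2.imwrite("pics/t3.png",cv2.resize(c["img"][100:240,180:320],(700,700)))
c=cap("scene");cv2.imwrite("pics/s3.png",cv2.resize(c["img"][160:300,200:400],(800,560)))
```

```text
6.6 [ 0.6711 -0.0733  0.0774] 87.93922582626212 0.003640262380109996 [-0.9087 -0.3112 -0.2057] [-15.6951  45.1472  80.9645   0.0014  53.9233 -13.6351]
```

View pics/w3.png

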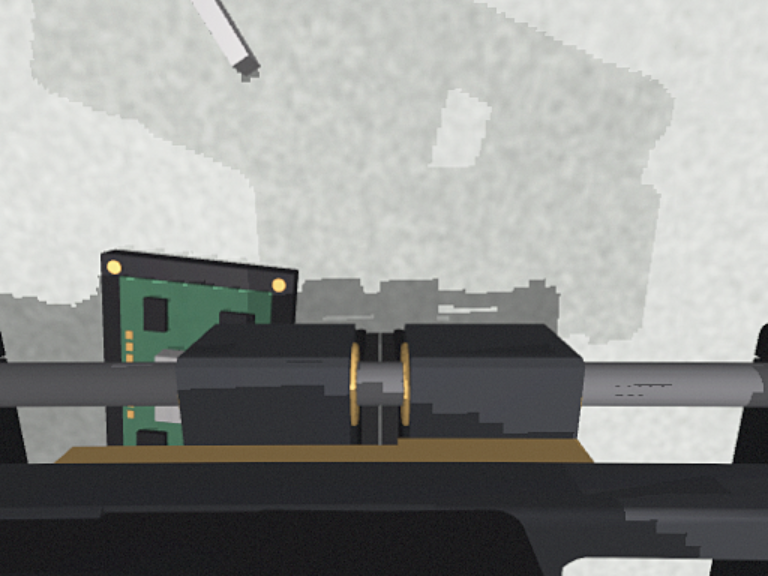

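View pics/s3.png

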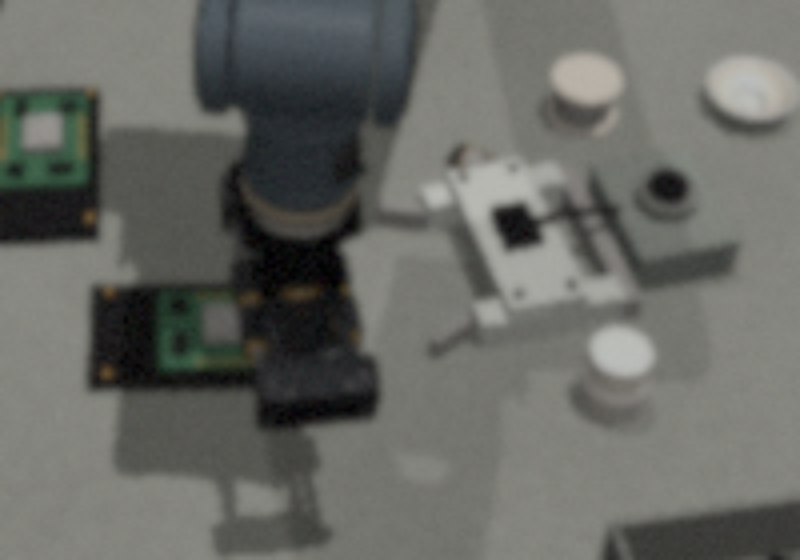

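Emit:
send_rows:
  plan:
    - [[0,0,-0.5,0,1],[0,0,-0.5,0,1],[0,0,-0.5,0,1],[0,0,-0.37,0,1],[0,0,0,0,1],[-0.2,-0.017,0,0,1],[-0.2,-0.017,0,0,1],[-0.2,-0.017,0,0,1],[-0.1,-0.008,0,0,1],[0,0,0,0,1],[0,0,0,0,1]]

```text
time_s: 7.85
position: [0.6502, -0.0752, 0.0218]
tcp_rot: [[0.036, 0.999, 0.001], [0.999, -0.036, -0.0], [-0.0, 0.001, -1.0]]
force: [-0.2, 0.9, 0.2]
opening: 0.003
```

Emit:
send_rows:
  plan:
    - [[-0.15,-0.013,0,0,1],[-0.15,-0.013,0,0,1],[0,0,0,0,1]]

```text
time_s: 8.15
position: [0.6399, -0.0757, 0.0213]
tcp_rot: [[0.036, 0.999, -0.002], [0.999, -0.036, 0.0], [0.0, -0.002, -1.0]]
force: [0.6, -0.4, 0.1]
opening: 0.008
```

Run:
```python
from h import *
s=bot.read_state();print(s["time_s"],s["position"],yaw(s),s["opening"],s["force"])
c=cap("wrist");cv2.imwrite("pics/w4.png",cv2.resize(c["img"],(768,576)))
```

```text
8.15 [ 0.6399 -0.0757  0.0213] 87.93052808285579 0.007870552770126825 [ 0.6016 -0.3901  0.1297]
```

View pics/w4.png

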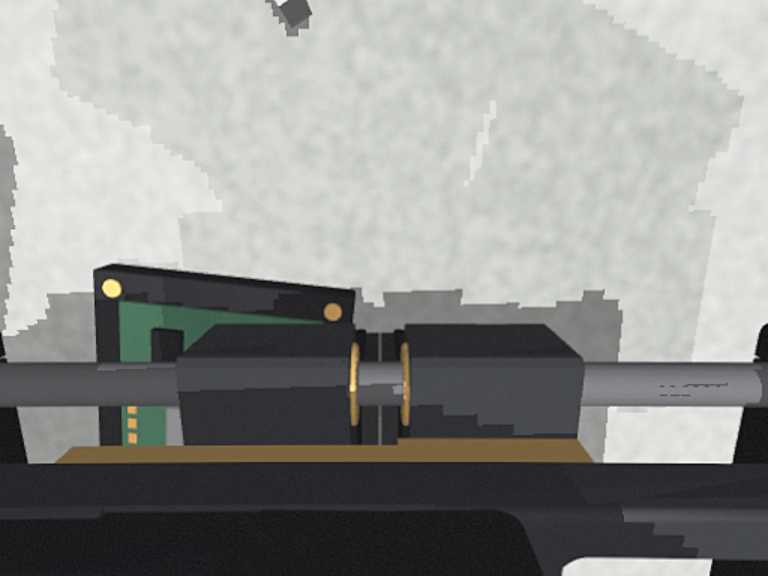

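```bash
cat >> h.py <<'E'
H=np.array([.5449,.0998]);GY=np.radians(94.8);g=np.array([np.cos(GY),np.sin(GY)]);n=np.array([-g[1],g[0]])
def rel(p): d=np.array(p)[:2]-H; return np.array([d@g,d@n])*1000
def crop(c,x0,y0,x1,y1,f,name): cv2.imwrite(name,cv2.resize(c["img"][y0:y1,x0:x1],None,fx=f,fy=f,interpolation=cv2.INTER_CUBIC))
E
python3 - <<'E'
from h import *
c=cap("wrist");crop(c,50,165,250,225,4,"pics/z4.png")
print(px2w(c,np.array([(95,268),(355,290)])/1.5,0))
E
```

```text
[[ 0.5369 -0.0392  0.    ]
 [ 0.6321 -0.051   0.    ]]
```

View pics/z4.png

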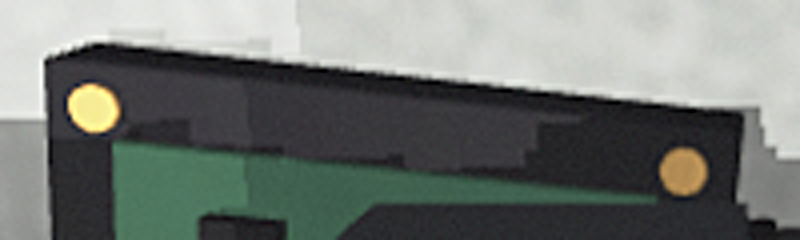

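Emit:
send_rows:
  plan:
    - [[-0.15,-0.013,0,0,1],[-0.15,-0.013,0,0,1],[0,0,0,0,1]]

```text
time_s: 8.55
position: [0.6316, -0.0766, 0.0216]
tcp_rot: [[0.036, 0.999, -0.0], [0.999, -0.036, 0.0], [0.0, -0.0, -1.0]]
force: [-0.7, -0.7, -0.1]
opening: 0.007
```

Run:
```python
from h import *
s=bot.read_state();print(s["position"],s["force"])
c=cap("wrist");crop(c,50,165,250,225,4,"pics/z5.png")
c=cap("top");crop(c,200,130,330,230,6,"pics/t5.png")
```

```text
[ 0.6316 -0.0766  0.0216] [-0.6826 -0.708  -0.1064]
```

View pics/z5.png

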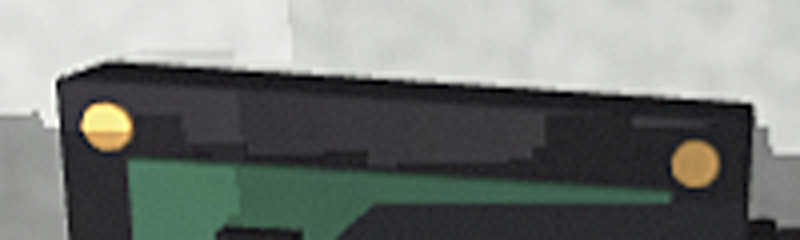

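View pics/t5.png

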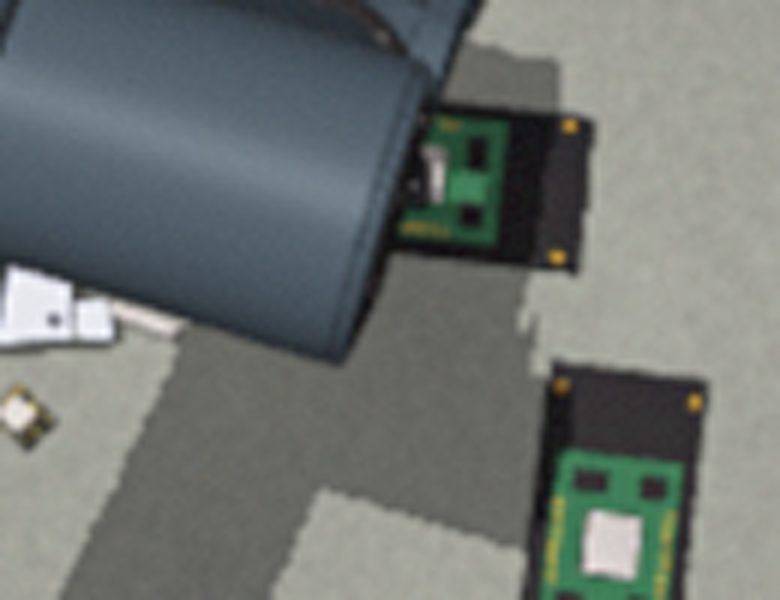

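```bash
cat >> h.py <<'E'
def screws(c,L,R,x0,y0,f):
    P=px2w(c,(np.array([L,R],float)+.5)/f+np.array([x0,y0])-.5,.012)
    d=P[1]-P[0];y=np.degrees(np.arctan2(d[1],d[0]))+90
    h=np.array([np.cos(np.radians(y)),np.sin(np.radians(y))])
    m=P[:,:2].mean(0);C=m-.0735*h
    print("sep",np.linalg.norm(d),"relyaw",y-94.8,"front screws mid rel",rel(m),"centre rel",rel(C),"centre",C,"tail",C-.08*h)
E
python3 - <<'E'
from h import *
c=cap("wrist")
screws(c,(106,127),(695,163),50,165,4)
class D(dict):pass
# reference from w2
d=dict(c);d["pose"]=np.load("w2pose.npy")
screws(d,(100,62),(340,51),230,115,5)
P=px2w(d,np.array([(119,483),(344,474)])/5+[230,115],.012);print(P,rel(P.mean(0)))
E
```

```text
sep 0.07669120070439804 relyaw -10.523350567271862 front screws mid rel [-153.459   -20.8725] centre rel [-225.7228   -7.4487] centre [ 0.5712 -0.1245] tail [ 0.5632 -0.2041]
sep 0.07638385195706483 relyaw -13.355842946752446 front screws mid rel [-151.9702  -29.2934] centre rel [-223.4824  -12.315 ] centre [ 0.5759 -0.1219] tail [ 0.564 -0.201]
[[ 0.5286 -0.1832  0.012 ]
 [ 0.6045 -0.1948  0.012 ]] [-289.6149    2.6207]
```

Emit:
send_rows:
  plan:
    - [[0.2,0,0,0,1],[0,0.5,0,0,1],[-0.2,0,0,0,1],[-0.15,-0.013,0,0,1],[-0.15,-0.013,0,0,1],[0,0,0,0,1]]

```text
time_s: 9.3
position: [0.622, -0.0624, 0.0215]
tcp_rot: [[0.036, 0.999, -0.001], [0.999, -0.036, 0.0], [0.0, -0.001, -1.0]]
force: [0.8, 0.3, -0.0]
opening: 0.009
```

Run:
```python
from h import *
s=bot.read_state();print(s["position"],s["force"])
c=cap("wrist");crop(c,50,165,250,235,4,"pics/z6.png")
```

```text
[ 0.622  -0.0624  0.0215] [ 0.835   0.3402 -0.0073]
```

View pics/z6.png

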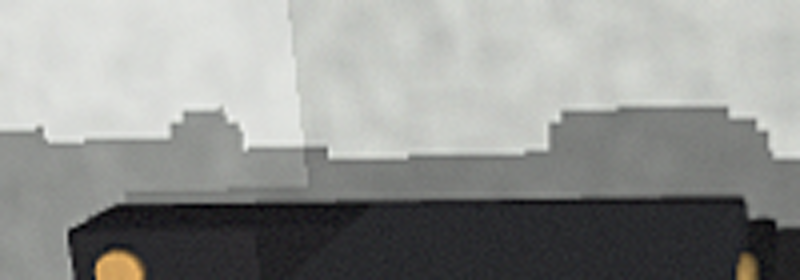

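```bash
cat >> h.py <<'E'
def frontb(c,L,R,x0,y0,f,z=0):
    P=px2w(c,(np.array([L,R],float)+.5)/f+np.array([x0,y0])-.5,z)
    d=P[1]-P[0];y=np.degrees(np.arctan2(d[1],d[0]))+90
    h=np.array([np.cos(np.radians(y)),np.sin(np.radians(y))]);r=np.array([h[1],-h[0]])
    m=P[1][:2]-.045*r;C=m-.08*h
    print("sep",np.linalg.norm(d),"relyaw",y-94.8,"front rel",rel(m),"centre rel",rel(C),C,"tail",C-.08*h)
E
python3 - <<'E'
from h import *
c=cap("wrist");frontb(c,(120,205),(745,198),50,165,4)
E
```

```text
sep 0.08915414870556507 relyaw -6.2137995707490035 front rel [-150.0996  -10.286 ] centre rel [-229.6296   -1.6269] [ 0.5657 -0.1289] tail [ 0.5638 -0.2089]
```

Emit:
send_rows:
  plan:
    - [[-0.14,-0.012,0,0,1],[-0.14,-0.012,0,0,1],[0,0,0,0,1],[0.3,0,0,0,1],[0.7,0,0,0,1],[0,0,0.7,0,0],[0,0,1,0,0],[0,0,1,0,0],[0,-0.5,1,0,0],[-0.5,-1,1,0,0],[-0.5,-1,1,0,0],[-0.5,-1,0.5,0,0],[-0.5,-0.5,0,0,0],[0,0,0,0,0],[0,0,0,0,0]]

```text
time_s: 10.9
position: [0.5846, -0.1833, 0.2074]
tcp_rot: [[0.037, 0.999, -0.0], [0.999, -0.037, 0.001], [0.001, -0.0, -1.0]]
force: [-0.9, 0.3, -0.3]
opening: 0.503
```

Run:
```python
from h import *
s=bot.read_state();print(s["time_s"],s["position"],s["force"],yaw(s))
c=cap("wrist");cv2.imwrite("pics/w7.png",cv2.resize(c["img"],(768,576)))
crop(c,150,60,350,210,4,"pics/z7.png")
```

```text
10.9 [ 0.5846 -0.1833  0.2074] [-0.8769  0.288  -0.2846] 87.86810600628772
```

View pics/w7.png

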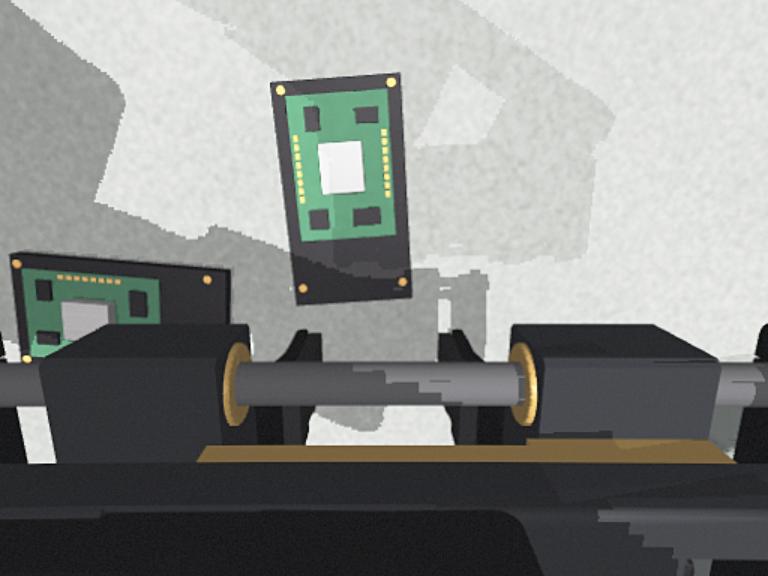

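View pics/z7.png

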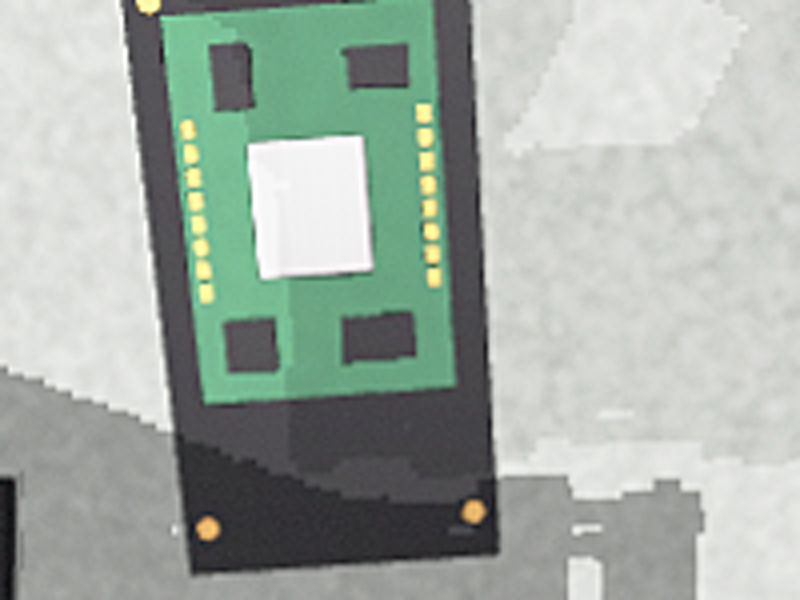

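Run:
```python
from h import *
c=cap("wrist")
F=np.array([(280,90),(391,83)])/1.5; T=np.array([(208,528),(474,512)])/4+[150,60]
P=px2w(c,np.vstack([F,T]),.012)
f=P[:2].mean(0);t=P[2:].mean(0);d=f-t;y=np.degrees(np.arctan2(d[1],d[0]))
print(P,np.linalg.norm(d),y,y-94.8,"centre",rel((f+t)/2),(f+t)[:2]/2)
h=d[:2]/np.linalg.norm(d[:2]);print("tail",(f+t)[:2]/2-.08*h)
Q=px2w(c,np.array([(231,270),(231,322),(20,355)])/1.5,.012);print("neighbour",Q)
```

```text
[[ 0.5209 -0.0572  0.012 ]
 [ 0.5973 -0.0555  0.012 ]
 [ 0.5258 -0.1977  0.012 ]
 [ 0.6021 -0.1957  0.012 ]] 0.14040565002655672 91.97153782047897 -2.8284621795210256 centre [-226.9095    2.3775] [ 0.5615 -0.1265]
tail [ 0.5643 -0.2065]
neighbour [[ 0.4725 -0.1817  0.012 ]
 [ 0.4678 -0.2228  0.012 ]
 [ 0.3003 -0.2437  0.012 ]]
```

Emit:
send_rows:
  plan:
    - [[-0.21,-0.705,0,0.24,0],[-0.21,-0.705,0,0.24,0],[-0.21,-0.705,0,0.24,0],[0,0,-0.775,0,0],[0,0,-0.775,0,0],[0,0,-0.775,0,0],[0,0,-0.775,0,0],[0,0,-0.775,0,0],[0,0,-0.775,0,0],[0,0,-0.775,0,0],[0,0,-0.775,0,0],[0,0,0,0,0],[0,0,0,0,0]]

```text
time_s: 12.3
position: [0.5661, -0.2454, 0.0204]
tcp_rot: [[-0.038, 0.999, -0.001], [0.999, 0.038, 0.001], [0.001, -0.001, -1.0]]
force: [0.8, -0.3, -0.2]
opening: 0.5
```

Run:
```python
from h import *
s=bot.read_state();print(s["time_s"],s["position"],s["force"],yaw(s),s["opening"])
c=cap("wrist");cv2.imwrite("pics/w8.png",cv2.resize(c["img"],(768,576)))
```

```text
12.3 [ 0.5661 -0.2454  0.0204] [ 0.7656 -0.2567 -0.161 ] 92.15251603609705 0.5001768340189355
```

View pics/w8.png

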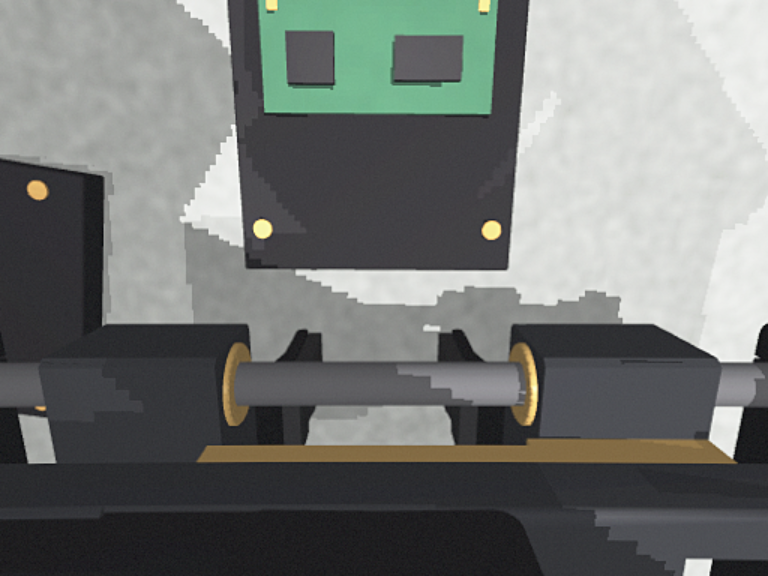

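Emit:
send_rows:
  plan:
    - [[-0.004,0.267,0.01,0,0],[-0.004,0.267,0.01,0,0],[-0.004,0.267,0.01,0,0],[-0.004,0.267,0,0,0],[-0.004,0.267,0,0.045,0],[-0.004,0.267,0,0.045,0],[-0.004,0.267,0,0.045,0],[-0.004,0.267,0,0.045,0],[-0.004,0.267,0,0.045,0],[-0.004,0.267,0,0.045,0],[-0.004,0.267,0,0.045,0],[-0.004,0.267,0,0.045,0],[-0.004,0.267,0,0.045,0],[-0.004,0.267,0,0.045,0],[0,0,0,0,0]]

```text
time_s: 13.85
position: [0.563, -0.1323, 0.022]
tcp_rot: [[-0.082, 0.997, -0.002], [0.997, 0.082, 0.002], [0.002, -0.002, -1.0]]
force: [0.3, 0.1, -0.1]
opening: 0.497
```

Run:
```python
from h import *
s=bot.read_state();print(s["time_s"],s["position"],s["force"],yaw(s),rel(s["position"]))
c=cap("wrist");cv2.imwrite("pics/w9.png",cv2.resize(c["img"],(768,576)))
c=cap("scene");crop(c,200,160,400,300,4,"pics/s9.png")
```

```text
13.85 [ 0.563  -0.1323  0.022 ] [ 0.3271  0.0991 -0.0807] 94.68043155207265 [-232.832    1.343]
```

View pics/w9.png

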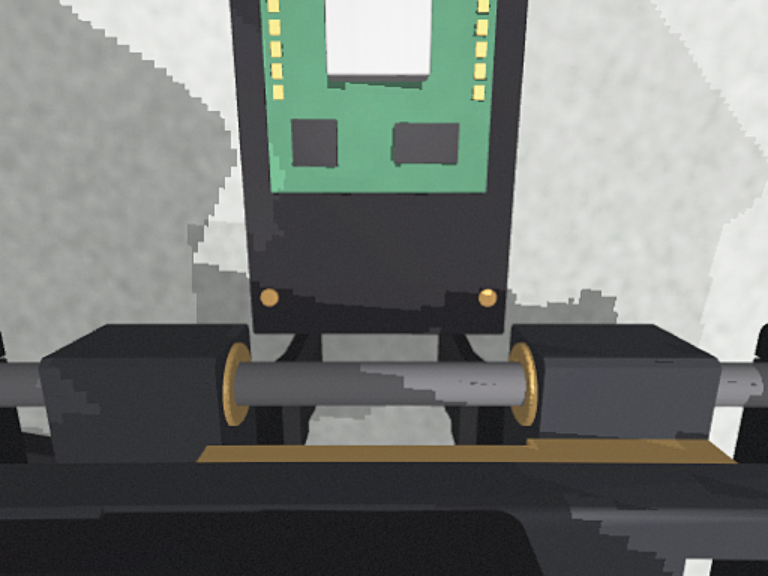

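View pics/s9.png

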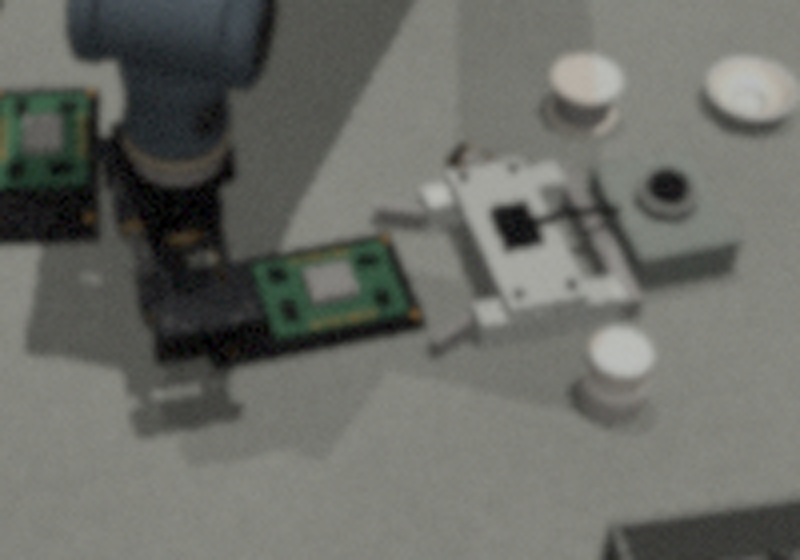

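Emit:
send_rows:
  plan:
    - [[-0.018,0.266,0,0,0],[-0.018,0.266,0,0,0],[-0.018,0.266,0,0,0],[-0.018,0.266,0,0,0],[-0.018,0.266,0,0,0],[-0.018,0.266,0,0,0],[-0.018,0.266,0,0,0],[-0.018,0.266,0,0,0],[0,0,0,0,0]]

```text
time_s: 14.85
position: [0.5592, -0.069, 0.0224]
tcp_rot: [[-0.082, 0.997, -0.001], [0.997, 0.082, 0.001], [0.001, -0.001, -1.0]]
force: [-0.1, -0.4, 0.6]
opening: 0.506
```

Run:
```python
from h import *
s=bot.read_state();print(s["time_s"],s["position"],s["force"],yaw(s),rel(s["position"]))
c=cap("wrist");cv2.imwrite("pics/w10.png",cv2.resize(c["img"],(768,576)))
P=px2w(c,np.array([(253,333),(503,333)])/1.5,.012);print(P,[rel(p) for p in P])
```

```text
14.85 [ 0.5592 -0.069   0.0224] [-0.133  -0.3682  0.6059] 94.69520574420578 [-169.4011   -0.1105]
[[ 0.513  -0.0614  0.012 ]
 [ 0.6023 -0.0541  0.012 ]] [array([-157.9792,   45.2998]), array([-158.1219,  -44.3541])]
```

View pics/w10.png

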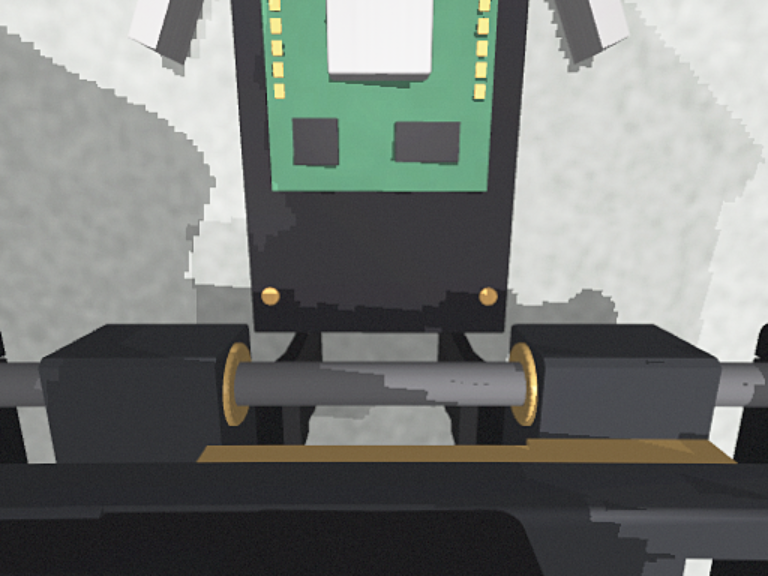

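Emit:
send_rows:
  plan:
    - [[-0.021,0.249,0,0,0],[-0.021,0.249,0,0,0],[-0.021,0.249,0,0,0],[-0.021,0.249,0,0,0],[-0.021,0.249,0,0,0],[-0.021,0.249,0,0,0],[-0.021,0.249,0,0,0],[-0.021,0.249,0,0,0],[0,0,0,0,0]]

```text
time_s: 15.8
position: [0.554, -0.0093, 0.0222]
tcp_rot: [[-0.082, 0.997, -0.001], [0.997, 0.082, 0.001], [0.001, -0.001, -1.0]]
force: [0.2, -0.0, -0.5]
opening: 0.503
```

Emit:
send_rows:
  plan:
    - [[-0.014,0.166,0,0,0],[-0.014,0.166,0,0,0],[0,0,0,0,0]]

```text
time_s: 16.1
position: [0.5534, -0.0001, 0.0222]
tcp_rot: [[-0.081, 0.997, -0.001], [0.997, 0.081, 0.001], [0.001, -0.001, -1.0]]
force: [-0.5, -0.2, 0.2]
opening: 0.5
```

Run:
```python
from h import *
s=bot.read_state();print(s["time_s"],s["position"],s["force"],yaw(s),rel(s["position"]))
c=cap("wrist");cv2.imwrite("pics/w11.png",cv2.resize(c["img"],(768,576)))
P=px2w(c,np.array([(253,333),(503,333)])/1.5,.012);print(P,[rel(p) for p in P])
```

```text
16.1 [ 0.5534 -0.0001  0.0222] [-0.4746 -0.1706  0.2351] 94.6448300290349 [-100.248    -0.1409]
[[0.5073 0.0076 0.012 ]
 [0.5965 0.0149 0.012 ]] [array([-88.727 ,  45.2047]), array([-88.955 , -44.3519])]
```

View pics/w11.png

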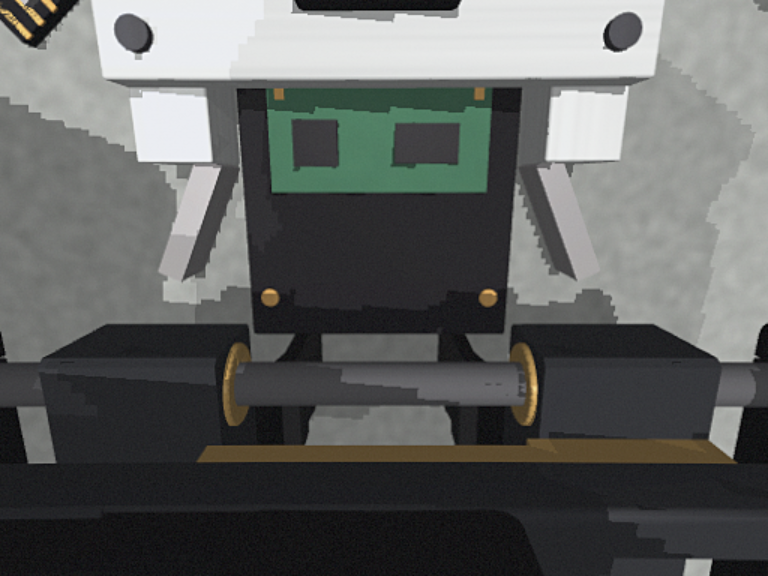

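Emit:
send_rows:
  plan:
    - [[-0.008,0.1,0,0,0],[-0.008,0.1,0,0,0],[0,0,0,0,0]]

```text
time_s: 16.45
position: [0.5532, 0.0055, 0.0223]
tcp_rot: [[-0.081, 0.997, -0.0], [0.997, 0.081, 0.0], [0.0, -0.0, -1.0]]
force: [0.2, -0.1, -0.2]
opening: 0.498
```

Emit:
send_rows:
  plan:
    - [[-0.004,0.05,0,0,0],[0,0,0,0,0]]

```text
time_s: 16.65
position: [0.5532, 0.0068, 0.0223]
tcp_rot: [[-0.081, 0.997, -0.0], [0.997, 0.081, 0.0], [0.0, -0.0, -1.0]]
force: [0.7, -1.8, -0.0]
opening: 0.5
```

Emit:
send_rows:
  plan:
    - [[-0.004,0.05,0,0,0],[0,0,0,0,0]]

```text
time_s: 16.85
position: [0.5531, 0.0083, 0.0223]
tcp_rot: [[-0.081, 0.997, -0.0], [0.997, 0.081, 0.0], [0.0, 0.0, -1.0]]
force: [0.2, -1.0, -0.6]
opening: 0.498
```

Emit:
send_rows:
  plan:
    - [[-0.004,0.05,0,0,0],[0,0,0,0,0]]

```text
time_s: 17.05
position: [0.5534, 0.0091, 0.0224]
tcp_rot: [[-0.082, 0.997, 0.001], [0.997, 0.082, -0.001], [-0.001, 0.001, -1.0]]
force: [1.1, -3.8, -1.9]
opening: 0.501
```

Emit:
send_rows:
  plan:
    - [[-0.004,0.05,0,0,0],[0,0,0,0,0]]

```text
time_s: 17.25
position: [0.5535, 0.0093, 0.0224]
tcp_rot: [[-0.083, 0.997, 0.001], [0.997, 0.083, -0.003], [-0.003, 0.001, -1.0]]
force: [-1.1, -10.2, -2.2]
opening: 0.502
```

Emit:
send_rows:
  plan:
    - [[-0.003,0.03,0,0,0],[0,0,0,0,0]]

```text
time_s: 17.45
position: [0.5535, 0.0094, 0.0225]
tcp_rot: [[-0.083, 0.997, 0.001], [0.997, 0.083, -0.004], [-0.004, 0.001, -1.0]]
force: [-0.3, -12.8, -2.0]
opening: 0.501
```

Emit:
send_rows:
  plan:
    - [[0.01,-0.12,0,0,0],[0.03,-0.35,0,0,0],[0.07,-0.85,0,0,0],[0,0,0.7,0,0],[0,0,1,0,0],[0,0,1,0,1],[0,0,1,0,1],[0,0,1,0,1],[0,0,1,0,1],[-0.02,0.8,0.5,0,1],[-0.04,1,0.2,0,1],[-0.04,1,0,0,1],[-0.04,1,0,0,1],[-0.04,1,0,0,1],[0,0,0,0,1],[0,0,0,0,1]]

```text
time_s: 19.05
position: [0.5502, 0.117, 0.2143]
tcp_rot: [[-0.083, 0.997, -0.001], [0.997, 0.083, 0.0], [0.0, -0.001, -1.0]]
force: [-0.1, 0.1, 0.3]
opening: 0.005
```

Run:
```python
from h import *
s=bot.read_state();print(s["time_s"],s["position"],s["force"],yaw(s),s["opening"],rel(s["position"]))
c=cap("wrist");cv2.imwrite("pics/w12.png",cv2.resize(c["img"],(768,576)))
for t in ["start_top","stop"]: print(t,[(round(d["conf"],2),np.array(d["at"]).round(4)) for d in mark_of("wrist",t)[:3]])
c=cap("top");crop(c,140,120,300,220,5,"pics/t12.png")
for t in ["start_top","pallet_tail","pallet"]: print(t,[(round(d["conf"],2),np.array(d["at"]).round(4)) for d in mark_of("top",t)[:3]])
```

```text
19.05 [0.5502 0.117  0.2143] [-0.0659  0.1259  0.2948] 94.74095893430638 0.005056583077053812 [16.6737 -6.695 ]
start_top [(0.83, array([0.5312, 0.2353, 0.0619]))]
stop [(0.84, array([0.5372, 0.1786, 0.0064]))]
start_top []
pallet_tail [(0.95, array([ 0.4645, -0.2275,  0.0091])), (0.93, array([ 0.2204, -0.255 ,  0.004 ])), (0.88, array([ 0.4208, -0.6004,  0.0076]))]
pallet [(0.86, array([0.549 , 0.0984, 0.0011])), (0.74, array([ 0.3883, -0.5305,  0.0036])), (0.69, array([ 0.1872, -0.3246,  0.0048]))]
```

View pics/w12.png

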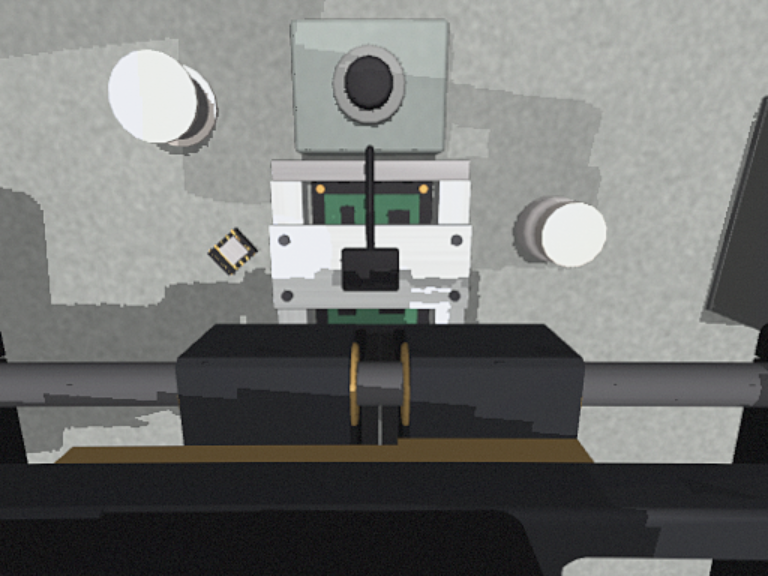

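View pics/t12.png

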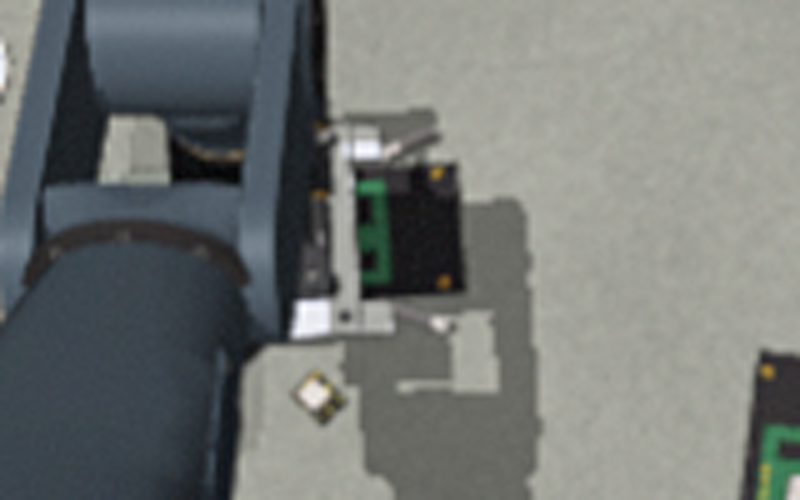

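Run:
```python
from h import *
c=cap("wrist");crop(c,175,95,320,155,5,"pics/z12.png")
P=px2w(c,np.array([(370,83)])/1.5,.061);print("button",P,rel(P[0]))
```

```text
button [[0.5355 0.2347 0.061 ]] [135.1997  -1.9602]
```

View pics/z12.png

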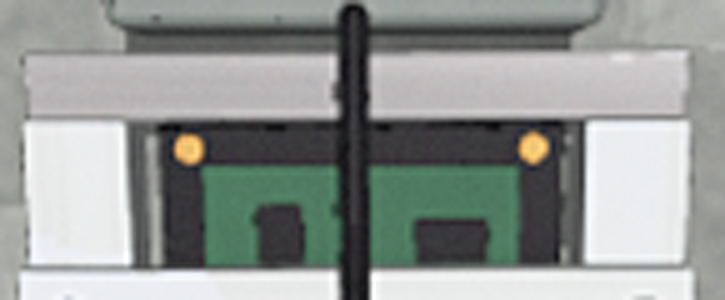

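Emit:
send_rows:
  plan:
    - [[-0.087,0.664,0,0,1],[-0.087,0.664,0,0,1],[-0.087,0.664,0,0,1],[-0.087,0.664,0,0,1],[-0.087,0.664,0,0,1],[-0.087,0.664,0,0,1],[0,0,-0.7,0,1],[0,0,-0.7,0,1],[0,0,-0.7,0,1],[0,0,-0.7,0,1],[0,0,-0.7,0,1],[0,0,-0.6,0,1],[0,0,0,0,1],[0,0,0,0,1]]

```text
time_s: 20.85
position: [0.5352, 0.2358, 0.0913]
tcp_rot: [[-0.08, 0.997, -0.0], [0.997, 0.08, -0.0], [-0.0, -0.0, -1.0]]
force: [0.4, 0.6, 0.4]
opening: 0.01
```

Run:
```python
from h import *
s=bot.read_state();print(s["time_s"],s["position"],s["force"],yaw(s),s["opening"],rel(s["position"]))
c=cap("scene");crop(c,250,150,400,260,5,"pics/s13.png")
```

```text
20.85 [0.5352 0.2358 0.0913] [0.4254 0.5722 0.4214] 94.61533161839769 0.010038792991098996 [136.3001  -1.6814]
```

View pics/s13.png

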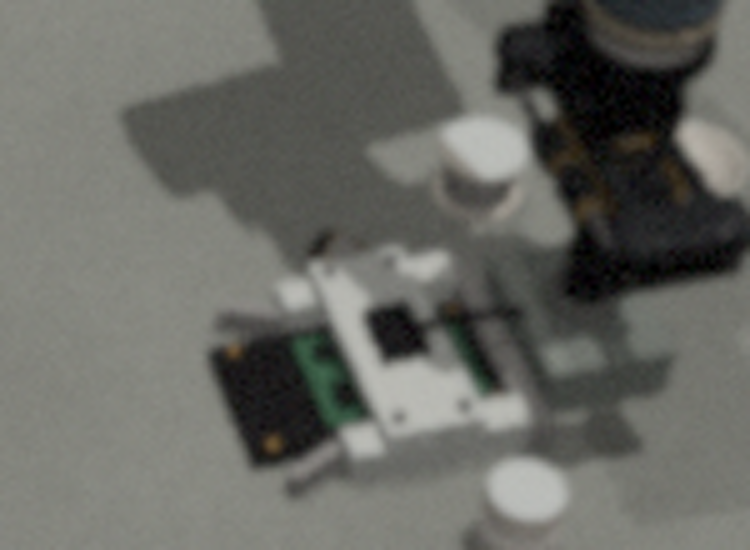

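Above the button; press down in small steps while watching the force.

Emit:
send_rows:
  plan:
    - [[0,0,-0.2,0,1],[0,0,-0.15,0,1],[0,0,0,0,1]]

```text
time_s: 21.2
position: [0.5347, 0.2359, 0.0806]
tcp_rot: [[-0.081, 0.997, -0.001], [0.997, 0.081, -0.0], [-0.0, -0.001, -1.0]]
force: [-0.9, 0.4, 0.3]
opening: 0.0
```

Emit:
send_rows:
  plan:
    - [[0,0,-0.1,0,1],[0,0,0,0,1]]

```text
time_s: 21.4
position: [0.5352, 0.236, 0.0779]
tcp_rot: [[-0.081, 0.997, 0.0], [0.997, 0.081, 0.0], [0.0, 0.0, -1.0]]
force: [0.5, 0.6, 1.8]
opening: 0.007
```

Emit:
send_rows:
  plan:
    - [[0,0,-0.07,0,1],[0,0,0,0,1]]

```text
time_s: 21.6
position: [0.5352, 0.2361, 0.0759]
tcp_rot: [[-0.081, 0.997, 0.001], [0.997, 0.081, 0.0], [0.0, 0.001, -1.0]]
force: [0.8, 0.6, 3.7]
opening: 0.009
```

Emit:
send_rows:
  plan:
    - [[0,0,-0.07,0,1],[0,0,0,0,1]]

```text
time_s: 21.8
position: [0.5352, 0.236, 0.0738]
tcp_rot: [[-0.081, 0.997, 0.001], [0.997, 0.081, 0.0], [0.0, 0.001, -1.0]]
force: [-0.5, 0.3, 4.3]
opening: 0.006
```

Emit:
send_rows:
  plan:
    - [[0,0,-0.07,0,1],[0,0,0,0,1]]

```text
time_s: 22.0
position: [0.5352, 0.2361, 0.0733]
tcp_rot: [[-0.081, 0.997, 0.001], [0.997, 0.081, 0.0], [0.0, 0.001, -1.0]]
force: [-2.7, -1.1, 11.7]
opening: 0.001
```

Emit:
send_rows:
  plan:
    - [[0,0,-0.05,0,1],[0,0,0,0,1],[0,0,0,0,1]]

```text
time_s: 22.3
position: [0.5353, 0.2361, 0.0731]
tcp_rot: [[-0.081, 0.997, 0.001], [0.997, 0.081, 0.0], [0.0, 0.001, -1.0]]
force: [-4.1, -1.6, 22.5]
opening: 0.008
```

Emit:
send_rows:
  plan:
    - [[0,0,0.3,0,1],[0,0,0.6,0,1],[0,0,1,0,1],[0,0,1,0,1],[0,0,1,0,1],[0,0,1,0,1],[0.05,-0.6,0.4,0,1],[0.08,-1,0,0,1],[0.08,-1,0,0,1],[0.08,-1,0,0,1],[0.08,-1,0,0,1],[0.08,-1,0,0,1],[0.08,-1,0,0,1],[0.08,-1,0,0,1],[0.08,-1,0,0,1],[0,0,0,0,1],[0,0,0,0,1]]

```text
time_s: 24.0
position: [0.5553, -0.0224, 0.2285]
tcp_rot: [[-0.079, 0.997, -0.001], [0.997, 0.079, 0.001], [0.001, -0.001, -1.0]]
force: [-0.2, 0.6, -0.6]
opening: 0.004
```

Run:
```python
from h import *
s=bot.read_state();print(s["time_s"],s["position"],s["force"])
c=cap("wrist");cv2.imwrite("pics/w14.png",cv2.resize(c["img"],(768,576)))
c=cap("top");cv2.imwrite("pics/t14.png",cv2.resize(c["img"],(768,576)));crop(c,140,120,300,220,5,"pics/t14z.png")
```

```text
24.0 [ 0.5553 -0.0224  0.2285] [-0.2232  0.6107 -0.6023]
```

View pics/w14.png

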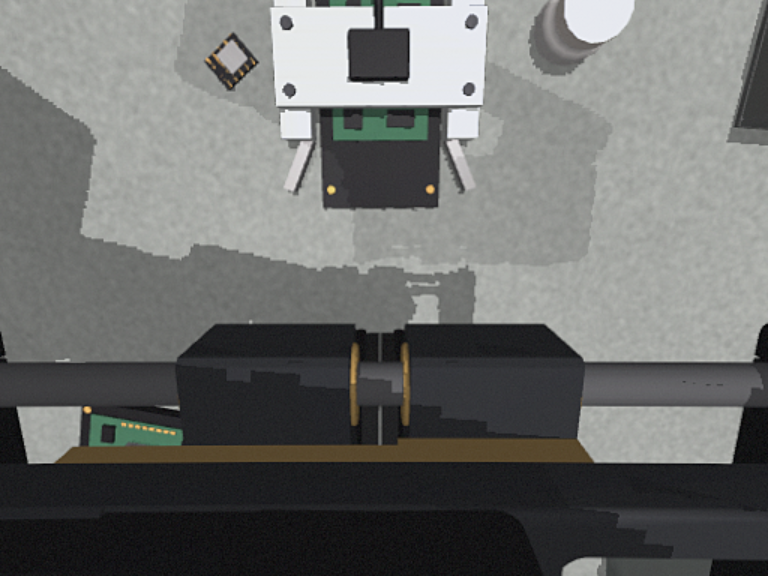

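View pics/t14z.png

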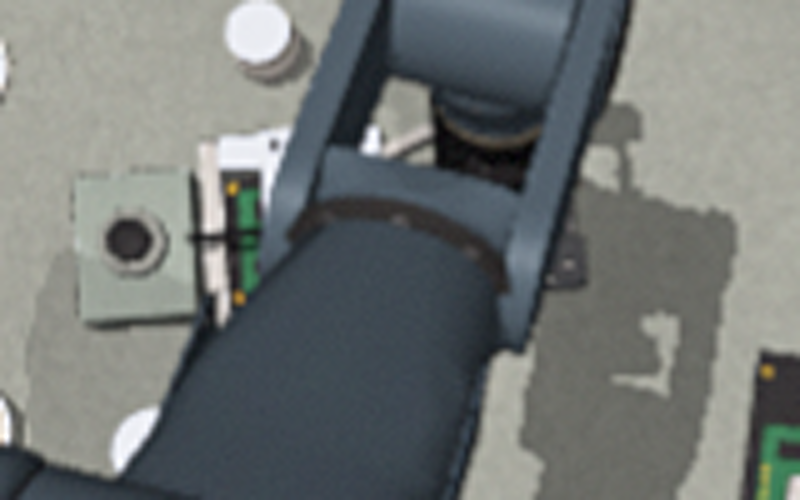

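Run:
```python
from h import *
c=cap("wrist")
for p in px2w(c,np.array([(322,207.5),(438.5,207)])/1.5,.012): print(rel(p))
print(bot.read_state()["qvel"]); print(bot.hand_in())
```

```text
[-79.0671  44.7732]
[-78.8935 -45.899 ]
[ 0.4313 -0.2267 -0.1981 -0.1491 -0.0556 -0.2455]
the job is handed in; nothing more can be done
None
```

The pallet is home against the stop, the start button has been pressed right down and released, and the job was handed in at about 24 s of the 64 s allowed.

- **Pallet:** I straightened it with closed fingers on its right side edge. Then I pushed its tail face with two half-open fingers, under the bridge, until the force against the stop rose to 12.8 N with no further travel.
- **Home check:** Afterwards the tail measured 79 mm before my estimate of gate_home; the nominal is 80 mm. It was square to within about 0.2° and centred to within about 1 mm. These figures agree within the 2 mm calibration error. In the pictures the front edge lies flush with the stop.
- **Button:** The force rose to about 4 N over roughly 5 mm of travel, then the button hit a firm bottom at 22 N. I released it straight up, and the pictures afterwards look normal. I had no direct reading of the button joint.
- **Other things:** I kept the fingers off the board, the can and everything else on the bench, and nothing looked moved in the last views. The arm hid part of the top view, so that check is not complete. It ended clear of everything, with no contact force.

No check failed or disagreed beyond the measurement error.

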